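Uncover the control box and register its cover on the drilling plate

TASK

Take the loose wooden cover off the control box (one end is tucked under a metal lip, so raise the handle end and draw it out), leaving the box standing where it is. Lay the cover flat on the grey drilling plate, handle up, and push it home against both red stops until you feel it meet them, without forcing it, so that one long edge is flush along the long stop and one short edge is flush against the end stop. Leave everything else where it is.

Things in the scene. Friction and masses are not known exactly. Their poses are not given: they have to be found in the camera images.
- box: Loose dark wooden control box, about 2.4 kg, 166 (x) x 126 (y) x 74 mm, closed by the loose cover. Origin at underside centre, z up. The cover rests on a ledge 56 mm high, inside walls 6 mm thick: both sides and the +x end 66 mm high (level with the cover's top), the -x end 74 mm with the lip. Inside the walls the cover has 2 mm of play all round.
- lip (a point): Middle of the inner lower edge of the box's aluminium lip, 63 mm from the box's centre in -x, 70 mm high; axes as the box's. The lip (4 mm thick) runs across the -x end and hangs over the last 12 mm of the cover, 4 mm above it. To come free the cover's +x (handle) end is raised 5 to 12 degrees and the cover drawn about 20 mm towards +x.
- cover: Loose brown wooden cover of the box, flat board 150 (x) x 110 (y) x 10 mm, about 0.2 kg, with a black handle bar on top. Origin at the centre of its underside, z up, x towards its handle end (at the start, x is the box's x).
- cover_handle (a point): Centre of the cover's black handle bar: 12 mm (x) x 50 mm (y), standing 26 mm high on the board's top face; this point is 50 mm from the cover's origin along its x, 23 mm above its underside, 13 mm below the bar's top. Axes as the cover's.
- plate: Fixed grey drilling plate, 210 (x) x 170 (y) x 12 mm, with two red stops on it. Origin at underside centre, z up.
- corner (a point): Point on the plate's top face (12 mm above the bench) where the lines of the two stop faces cross, 80 mm along x and 60 mm along y from the plate's centre; axes as the plate's. The cover belongs on its -x, -y side: when flush, its middle is 75 mm from here in -x and 55 mm in -y.
- end_stop: Red end (short) stop, fixed on the plate, bar 14 (x) x 110 (y) x 8 mm high; origin at underside centre; its working face is its -x face, 7 mm from the origin, at the corner's x.
- long_stop: Red long stop, fixed on the plate, bar 140 (x) x 14 (y) x 8 mm high; origin at underside centre; its working face is its -y face, 7 mm from the origin, at the corner's y.
- screwdriver: Bystander: screwdriver, orange handle, 190 mm long, lying flat; origin at its underside middle
- handset: Bystander: small dark wooden controller with two black knobs, 110 x 85 x 64 mm; origin at underside centre
- meter: Bystander: yellow hand meter lying flat, 85 x 150 x 43 mm; origin at underside centre
- spool: Bystander: aluminium wire spool standing on its flange, 64 mm across, 40 mm high; origin at underside centre
- tray: Bystander: white parts tray, 100 x 160 x 35 mm; origin at underside centre
- jar: Bystander: amber jar with black cap, 52 mm across, 70 mm high; origin at underside centre
- speaker: Bystander: round bare loudspeaker lying on its magnet, 84 mm across, 40 mm high; origin at underside centre
Not all that is in view belongs to the job. There is more than one size of the cover; the one meant has the size given above.

How it is judged:
By the outcome, as a careful person would: the job done as asked, in the order asked, and still so for the second after the job is handed in, with the robot touching nothing.
It also fails if it takes over 66 s, if anything falls off the work surface, if the arm or the gripper's body presses on something with over 40 N, if the wrist force passes 120 N, or if a joint passes its speed limit or range.

ROBOT

A 6-joint arm with a two-finger parallel gripper is mounted at the origin on the work surface. World frame = base frame: x ahead of the robot, y to its left, z up, the work surface at z = 0. Lengths are in m, angles in rad, forces in N, time in s.
With the tool pointing down it reaches from about 0.35 to 0.725 m from the base axis. Payload 6 kg.
Tool frame: the origin (TCP) lies at the very end of the fingers, on their centre line; the grasp point (between the pads) lies 19 mm behind it; z points along the fingers, y is the direction in which the jaws open and shut (so a half turn about z gives the same grasp; the last joint's range is limited). The gripper opens to 85 mm and grips with 20 to 120 N. Pads are 22 mm wide; open, the fingers measure 114 mm over their backs; the gripper's body (76 mm by 85 mm) begins 54 mm behind the grasp point. The pads swing forward as they close: fully open they stand 13 mm farther back than shut.
Start: joints at [-0.8, 0.04, 0.085, 0, -1.615, -0.334], TCP at [0.254, -0.544, 0.231] pointing down, gripper open.
Joint ranges: [-2.56, 2.56], [-1.29, 2.01], [-1.08, 1.49], [-3.29, 1.98], [-2.81, -0.18], [-2.99, 2.99]. Speed limits (rad/s): [2.57, 2.57, 3.01, 3.14, 3.14, 3.14].

INTERFACE

Orientations are given as a unit quaternion [x, y, z, w].
In Python, from cell import r, kin, capture, calibration, search_frame, silhouettes gives the robot as it stands. Calls block until the motion is done:
- r.reach(position, orientation): joint-space move of the TCP to a pose.
- r.move_l(position, rot=None, rate=0.15, contact_N=None): straight line of the TCP; rot=None keeps the orientation; rate is the mean speed in m/s. With contact_N (N) it stops when the force on the tool has changed by that much, and returns True; else False.
- r.move_j(angles): joint-space move.
- r.move_gripper(opening, f_grip=None): opening from 0.0 (shut) to 1.0 (fully open); f_grip is the grip in N (None keeps the last); returns when the fingers have stopped.
- r.hold(seconds).
- kin.inverse_kinematics(position, orientation): joint angles nearest the present ones, or None.
- r.get_state(): the state.
- capture(name): name is "scene" or "top"; returns the picture (480x640x3 uint8, red, green, blue); there is no depth.
- calibration(name): a dict with "fovy" (degrees; the focal length in pixels is half the picture's height over the tangent of half this angle, whatever the lens; pixels are square), "cx", "cy" (the principal point, pixels), "T" (4x4, takes a point from camera to world coordinates). Camera axes: x right, y down, z forward; pixel columns grow to the right and rows downward; lengths in m; the calibration is good to about 2 mm. A picture is of the moment at which its call begins. calibration takes no time and is no camera call.
A pose or a line that the arm cannot do raises r.Unreachable and nothing moves.
- r.finish_job(): hands the job in, once; it reports no verdict.
Trained networks look in the newest picture that a camera, given by its name, has taken for a name from the list of things; names that differ only in an ending like _2 or _b are one class to them, and where a whole thing is asked for, a point or a joint stands for the part that bears it (a point fixed in the world has none). Each returns a list of dicts, best first, with "conf" (0 to 1); they miss things now and then, are a little off and sometimes report something else, mostly with a low value. They report only what shows in the picture. A call takes as long as a camera call. They do not tell look-alikes from the thing itself.
- search_frame(camera, query): "xy" ([column, row] in pixels, amid what is visible of it).
- silhouettes(camera, query): "region" (480x640 bool, what is visible of it) and "xy" ([column, row] in pixels, amid what is visible of it).
The state is a dict: "t": time; "q": joint angles; "joint_vel": joint speeds; "tau": joint torques, N m; "eef_pos": TCP position; "ee_rot": TCP orientation; "ft_force": force on the tool from outside, world axes, zero at the start; "moment": the same for the moment, N m; "opening": opening from 0.0 (shut) to 1.0 (fully open).
Only numpy, scipy, OpenCV 4.12 (cv2) and the standard library are available. Lean on these libraries where they do the work, as an engineer would, in place of code of your own. Each camera call takes 0.05 s, during which the arm holds its last target. There are 200 camera calls.

## Working session

There is one attempt and no reset: what is moved stays moved. The work goes in short steps, each a Python script; the robot and the scene stay as the last script left them, time stands still between calls to the robot, and variables do not carry over. Pictures are saved under pics/ and viewed, about 8 in all and at most 12, crops included, and the job is handed in when it is done.

```bash
ls; mkdir -p pics; python3 - <<'E'
from cell import *
import cv2,numpy as np
for n in("scene","top"):
    cv2.imwrite(f"pics/{n}0.png",capture(n)[:,:,::-1]); c=calibration(n); print(n,c["fovy"],c["cx"],c["cy"],np.round(c["T"],4).tolist())
    for q in("box","cover","cover_handle","plate","end_stop","long_stop","lip"):
        print(n,q,[(np.round(d["xy"]).tolist(),round(d["conf"],2),int(d["region"].sum())) for d in silhouettes(n,q)])
print(r.get_state()["t"])
E
```

```text
pics
scene 55.275828117652324 319.6028813411432 240.6018855914229 [[-0.6252, 0.4337, -0.6489, 1.1939], [0.7804, 0.3575, -0.513, 0.4792], [0.0095, -0.8271, -0.562, 0.6468], [0.0, 0.0, 0.0, 1.0]]
scene box [([262.0, 232.0], 0.92, 2086)]
scene cover [([255.0, 214.0], 0.56, 1376), ([310.0, 204.0], 0.56, 694)]
scene cover_handle [([260.0, 215.0], 0.96, 1300), ([307.0, 200.0], 0.7, 643)]
scene plate [([436.0, 319.0], 0.83, 6744)]
scene end_stop [([413.0, 335.0], 0.72, 470)]
scene long_stop [([464.0, 334.0], 0.78, 458)]
scene lip [([265.0, 233.0], 0.74, 2285)]
top 45.45142694108662 314.72514288422514 243.52646628586686 [[-0.0058, -0.9922, 0.1249, 0.3775], [-0.9998, 0.0034, -0.0195, 0.0134], [0.0189, -0.125, -0.992, 1.5746], [0.0, 0.0, 0.0, 1.0]]
top box [([380.0, 272.0], 0.77, 972)]
top cover [([399.0, 256.0], 0.93, 2158), ([402.0, 340.0], 0.65, 1300)]
top cover_handle [([402.0, 259.0], 0.92, 2084), ([403.0, 336.0], 0.78, 1391)]
top plate [([219.0, 267.0], 0.55, 4835)]
top end_stop [([217.0, 229.0], 0.53, 207)]
top long_stop [([401.0, 259.0], 0.67, 2111), ([194.0, 264.0], 0.56, 276), ([305.0, 261.0], 0.2, 443)]
top lip [([379.0, 269.0], 0.78, 1042), ([236.0, 169.0], 0.58, 2259)]
0.8
```

View pics/scene0.png

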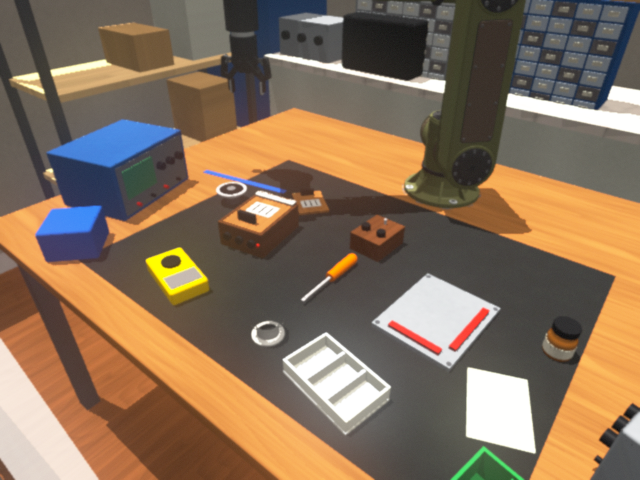

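View pics/top0.png

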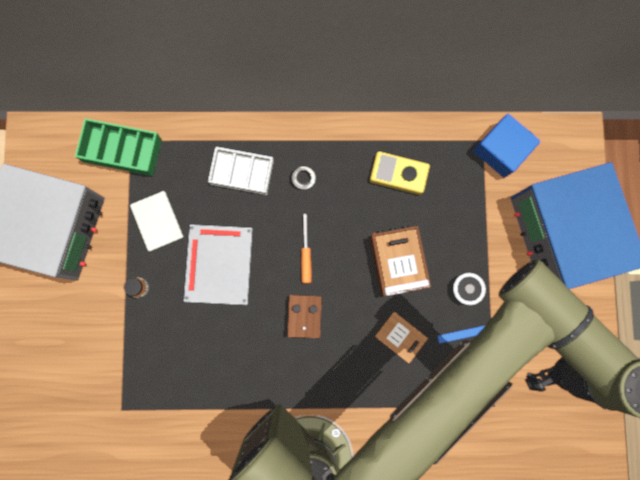

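The top view shows the box at about (400,260), with its handle end up (world +x). The plate is at (219,265), with the long stop on the left at (194,264) and the end stop at the top (220,233). The smaller look-alike cover is at (402,338). Next I'll fit poses using both cameras.

```bash
cat > h.py <<'E'
from cell import *
import cv2,numpy as np
from scipy.optimize import minimize
def proj(n,P):
    c=calibration(n);f=240/np.tan(np.radians(c["fovy"]/2));Q=(np.c_[P,np.ones(len(P))]@np.linalg.inv(c["T"]).T)[:,:3]
    return Q[:,:2]/Q[:,2:]*f+[c["cx"],c["cy"]]
def blk(x0,x1,y0,y1,z0,z1): return np.array([[x,y,z] for x in(x0,x1) for y in(y0,y1) for z in(z0,z1)])/1000.
BOX=[blk(-83,83,-63,63,0,66),blk(-83,-63,-63,63,0,74),blk(44,56,-25,25,66,92)]
PLATE=[blk(-105,105,-85,85,0,12)]
STOPS=[blk(80,94,-60-0,50,12,20),blk(-70,70,60,74,12,20)]
HAND=[blk(44,56,-25,25,10,36)]
COVER=[blk(-75,75,-55,55,0,10)]+HAND
def world(P,p,z=0):
    c,s=np.cos(p[2]),np.sin(p[2]);return P@np.array([[c,s,0],[-s,c,0],[0,0,1]])+[p[0],p[1],z]
def render(n,parts,p,z=0):
    m=np.zeros((1920,2560),np.uint8)
    for b in parts:
        h=cv2.convexHull((proj(n,world(b,p,z))*4+1.5).round().astype(np.int32));cv2.fillConvexPoly(m,h,255)
    return cv2.resize(m,(640,480),interpolation=cv2.INTER_AREA)/255.
def fit(masks,parts,p0,z=0,step=(.01,.01,.06)):
    def cost(p): return sum(np.abs(render(n,parts,p,z)-m).sum()/m.sum() for n,m in masks.items())
    S=np.array([p0]+[np.array(p0)+np.eye(3)[i]*step[i] for i in range(3)])
    o=minimize(cost,p0,method="Nelder-Mead",options=dict(initial_simplex=S,xatol=1e-4,fatol=1e-4));return o.x,o.fun
def red(im):
    h=cv2.cvtColor(im,cv2.COLOR_RGB2HSV);return ((h[...,1]>150)&(h[...,2]>90)&((h[...,0]<6)|(h[...,0]>174)))
def big(m):
    n,l,s,_=cv2.connectedComponentsWithStats(m.astype(np.uint8));return l==1+np.argmax(s[1:,4])
E
python3 - <<'E'
from h import *
def near(n,xy,p,r):  # window
    c=proj(n,np.array([[p[0],p[1],.03]]))[0];return np.hypot(*(np.array(xy)-c))<r
b0=(.43,-.225,0.06);p0=(.42,.265,0)
def px2w(n,xy,z):
    c=calibration(n);f=240/np.tan(np.radians(c["fovy"]/2));d=c["T"][:3,:3]@np.array([(xy[0]-c["cx"])/f,(xy[1]-c["cy"])/f,1]);o=c["T"][:3,3];return o+d*(z-o[2])/d[2]
b=px2w("top",(400,260),.05);b0=(b[0],b[1],.08);p=px2w("top",(219,265),.01);p0=(p[0],p[1],0);print(b0,p0)
B={};P={};R={}
for n in("top","scene"):
    im=capture(n);m=np.zeros((480,640),bool)
    for q in("box","cover","lip"):
        for d in silhouettes(n,q):
            if near(n,d["xy"],b0,40 if n=="top" else 35) and d["conf"]>.4:m|=d["region"]
    B[n]=big(m).astype(float)
    P[n]=silhouettes(n,"plate")[0]["region"].astype(float)
    w=cv2.dilate((render(n,PLATE,p0)>0).astype(np.uint8),np.ones((15,15)))>0
    R[n]=(red(im)&w).astype(float); print(n,B[n].sum(),P[n].sum(),R[n].sum())
for nm,M,parts,q in(("box",B,BOX,b0),("plate",P,PLATE,p0),("stops",R,STOPS,p0)):
    for k in(("top","scene"),("top",),("scene",)):
        x,c=fit({n:M[n] for n in k},parts,q);print(nm,k,np.round(x,4),round(c,3))
        if len(k)==2:
            q=tuple(x)
            for n in k:
                im=capture(n)[:,:,::-1].copy() if nm=="box" else I[n]
                if nm=="box": I=globals().setdefault("I",{});I[n]=im;IB=globals().setdefault("IB",{});IB[n]=cv2.resize(im,None,fx=4,fy=4,interpolation=cv2.INTER_CUBIC)
                for bb in parts: cv2.polylines(IB[n],[cv2.convexHull((proj(n,world(bb,q))*4+1.5).round().astype(np.int32))],True,(0,255,0) if nm!="stops" else (255,255,0),1)
def crop(n,c,r=(50,37)): return IB[n][4*(c[1]-r[1]):4*(c[1]+r[1]),4*(c[0]-r[0]):4*(c[0]+r[0])]
cv2.imwrite("pics/fit.png",np.vstack([np.hstack([crop("top",(402,262)),crop("top",(219,262))]),np.hstack([crop("scene",(262,222)),crop("scene",(436,319))])]))
E
```

```text
(np.float64(0.524143846179941), np.float64(-0.2449543327802944), 0.08) (np.float64(0.516260870188599), np.float64(0.24438029038614204), 0)
top 3109.0 4844.0 248.0
scene 3676.0 6709.0 694.0
box ('top', 'scene') [ 0.5226 -0.2439  0.1763] 0.109
box ('top',) [ 0.5222 -0.2423  0.175 ] 0.064
box ('scene',) [ 0.5206 -0.2464  0.1733] 0.028
plate ('top', 'scene') [ 0.5183  0.2469 -0.0601] 0.058
plate ('top',) [ 0.5189  0.2478 -0.0577] 0.017
plate ('scene',) [ 0.5162  0.2449 -0.0522] 0.02
stops ('top', 'scene') [ 0.5161  0.2457 -0.0284] 1.615
stops ('top',) [ 0.5161  0.2458 -0.0287] 1.167
stops ('scene',) [ 0.5152  0.246  -0.0354] 0.428
```

View pics/fit.png

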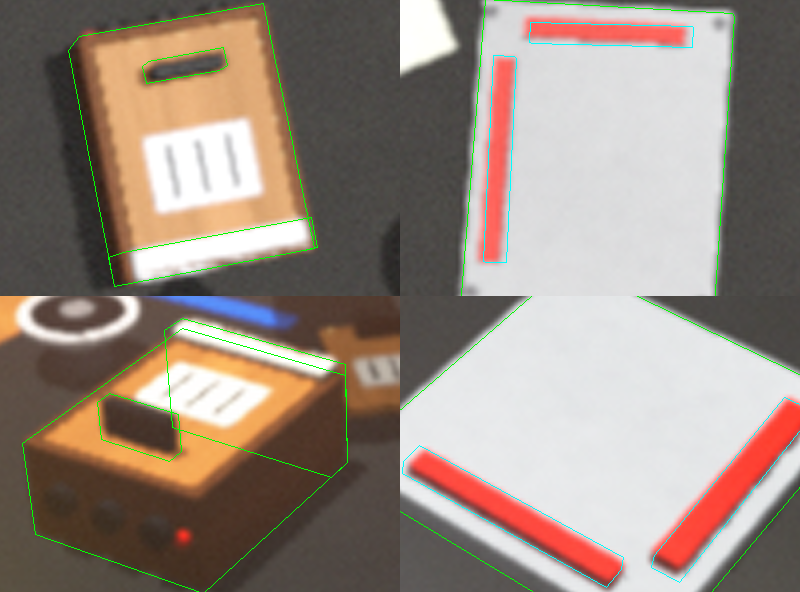

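Both fits are consistent to about 2 mm: box ≈ (0.521, -0.244, yaw 0.175) and plate ≈ (0.5175, 0.2464, yaw -0.057). I'll check reachability, then approach and grip the handle.

```bash
cat >> h.py <<'E'
from scipy.spatial.transform import Rotation as Ro
SGN=1
def tool(yaw,pitch=0,sgn=None):
    s=SGN if sgn is None else sgn
    y=np.array([s,0,0]);z=np.array([0,0,-1.]);C=np.c_[np.cross(y,z),y,z]
    return Ro.from_euler("z",yaw)*Ro.from_euler("y",-pitch)*Ro.from_matrix(C)
BX=np.array([.521,-.244,.175]);PL=np.array([.5175,.2464,-.057])
def cov2tcp(pos,yaw,pitch=0,g=(.05,0,.014),sgn=None):
    R=Ro.from_euler("z",yaw)*Ro.from_euler("y",-pitch);return np.array(pos)+R.apply(g),tool(yaw,pitch,sgn).as_quat()
def loc(F,x,y,z): return world(np.array([[x,y,z]]),F)[0]
def st(m=""):
    s=r.get_state();print(m,"t",round(s["t"],2),"p",np.round(s["eef_pos"],4),"F",np.round(s["ft_force"],1),"op",round(s["opening"],3),flush=True);return s
E
python3 - <<'E'
import h
from h import *
for sg in(1,-1):
    for F,z in((BX,.056),(PL,.012)):
        for pit in(0,.14):
            p,q=cov2tcp(loc(F,.02 if pit else 0,0,z),F[2],pit,sgn=sg);a=kin.inverse_kinematics(p,q);print(sg,pit,None if a is None else np.round(a,2))
h.SGN=1 
E
```

```text
1 0 [-0.07  0.12 -0.12  0.   -1.33 -2.9 ]
1 0.14 [-0.08  0.06 -0.17 -0.04 -1.21 -2.87]
1 0 [ 0.73  0.16 -0.17  0.   -1.25  2.36]
1 0.14 [ 0.77  0.08 -0.28  0.11 -1.11  2.27]
-1 0 [-0.07  0.12 -0.12  0.   -1.33  0.24]
-1 0.14 [-0.08  0.06 -0.17 -0.04 -1.21  0.27]
-1 0 [ 0.73  0.16 -0.17  0.   -1.25 -0.79]
-1 0.14 [ 0.77  0.08 -0.28  0.11 -1.11 -0.87]
```

```bash
sed -i 's/^SGN=1/SGN=-1/' h.py; python3 - <<'E'
from h import *
p,q=cov2tcp(loc(BX,0,0,.056),BX[2]);print(p)
r.move_gripper(.55)
r.reach(p+[0,0,.07],q)
st("above")
print(r.move_l(p,rate=.06,contact_N=6)); st("down")
for n,x,y in(("scene",262,215),("top",402,255)):
    cv2.imwrite(f"pics/d_{n}.png",cv2.resize(capture(n)[y-37:y+37,x-50:x+50,::-1],None,fx=5,fy=5,interpolation=cv2.INTER_CUBIC))
a=[cv2.imread(f"pics/d_{n}.png") for n in("scene","top")];cv2.imwrite("pics/d.png",cv2.resize(np.vstack(a),None,fx=.8,fy=.8))
E
```

```text
[ 0.57023633 -0.23529459  0.07      ]
above t 3.52 p [ 0.57   -0.2362  0.1405] F [-0.3 -0.1  0.6] op 0.551
False
down t 4.83 p [ 0.5705 -0.2354  0.0706] F [-0.3  0.4 -0.3] op 0.552
```

View pics/d.png

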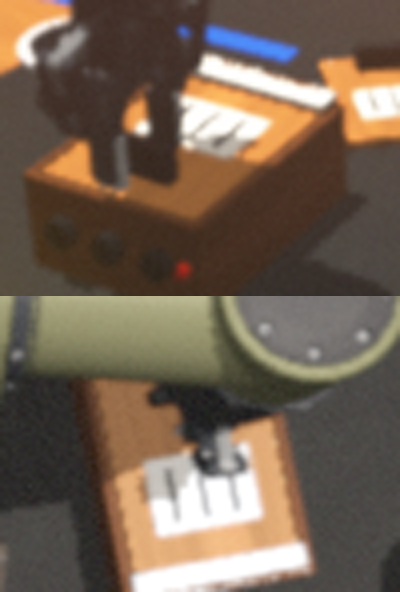

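The fingers straddle the handle, with the front finger at crop position (115,160) and the dark handle behind it. Closing gently, then lifting with a tilt.

```bash
python3 - <<'E'
from h import *
r.move_gripper(0,f_grip=20); s=st("closed")
if s["opening"]<.05: raise SystemExit("missed")
r.move_gripper(0,f_grip=60); s=st("firm")
# pivot about far underside edge, drifting 2mm to +x, lifting 0.8 mm
p0,_=cov2tcp(loc(BX,0,0,.056),BX[2]); off=s["eef_pos"]-p0; off[:2]=0; off[2]=0
for k in range(1,5):
    th=np.radians(8)*k/4
    c=loc(BX,-.075+.002*k/4+.075*np.cos(th),0,.056+.0008*k/4+.075*np.sin(th))
    p,q=cov2tcp(c,BX[2],th); r.move_l(p+off,q,rate=.03); st(k)
E
```

```text
closed t 5.33 p [ 0.5701 -0.2354  0.0702] F [-1.9  0.8  2.3] op 0.134
firm t 5.55 p [ 0.5704 -0.2353  0.0703] F [-1.7  1.   2.8] op 0.127
1 t 5.85 p [ 0.57   -0.2353  0.0745] F [ 0.  -0.7 -0.3] op 0.127
2 t 6.15 p [ 0.5699 -0.2353  0.0789] F [ 0.2  0.7 -1.2] op 0.123
3 t 6.45 p [ 0.5695 -0.2353  0.0834] F [ 0.4  0.4 -2.3] op 0.126
4 t 6.75 p [ 0.569  -0.2354  0.088 ] F [-0.2  0.2 -2.6] op 0.125
```

```bash
python3 - <<'E'
from h import *
d=loc(np.array([0,0,BX[2]]),1,0,0)
p=r.get_state()["eef_pos"]
print(r.move_l(p+d*.028,rate=.04,contact_N=6));st("drawn")
p=r.get_state()["eef_pos"]
print(r.move_l(p+[0,0,.11],rate=.08,contact_N=8));st("up")
cv2.imwrite("pics/u.png",capture("scene")[100:400,150:550,::-1])
E
```

```text
False
drawn t 7.6 p [ 0.5965 -0.2305  0.0879] F [-0.6  0.6 -3.1] op 0.128
False
up t 9.12 p [ 0.5962 -0.2304  0.1971] F [ 0.1  0.2 -3. ] op 0.126
```

View pics/u.png

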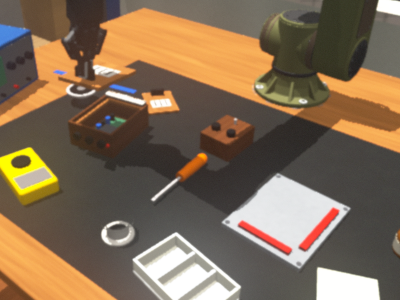

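The cover is in hand (crop about (95,75)), and the box is open and still in place. Carrying the cover to the plate.

```bash
python3 - <<'E'
from h import *
c=loc(PL,.005-.009,.005-.009,.012); p,q=cov2tcp(c,PL[2],g=(.05,0,.0143))
r.reach(p+[0,0,.15],q);st("over")
r.move_l(p+[0,0,.02],rate=.1);st("low"); 
print(r.move_l(p+[0,0,-.004],rate=.02,contact_N=4));st("touch")
im=capture("scene")[:,:,::-1];cv2.imwrite("pics/pl.png",cv2.resize(im[250:400,330:530],None,fx=3,fy=3,interpolation=cv2.INTER_CUBIC))
E
```

```text
over t 10.9 p [0.5636 0.239  0.1765] F [ 0.3 -0.  -2.2] op 0.126
low t 12.35 p [0.5637 0.24   0.0472] F [ 0.2  0.1 -2. ] op 0.126
True
touch t 13.27 p [0.5632 0.2397 0.0263] F [0.7 0.9 4.8] op 0.132
```

View pics/pl.png

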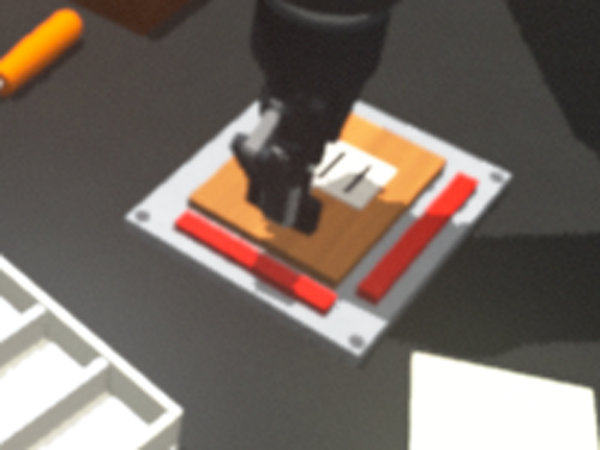

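The cover lies flat just inside both stops, gap to each about 8 mm. Releasing it, then nudging it home with the closed fingertips at mid-edge.

```bash
cat >> h.py <<'E'
def inpl(p):
    d=np.array(p)[:2]-PL[:2];c,s=np.cos(PL[2]),np.sin(PL[2]);return np.round([c*d[0]+s*d[1],-s*d[0]+c*d[1]],4)
def push(a,b,N=4,z=.017):
    A,B=loc(PL,*a,z),loc(PL,*b,z);q=tool(PL[2]).as_quat()
    r.reach(A+[0,0,.075],q);r.move_l(A,rate=.12)
    m=(A+B)/2
    hit=r.move_l(B,rate=.02,contact_N=N);s=st("push");print("hit",hit,"plate xy",inpl(s["eef_pos"]))
    d=(A-B)/np.linalg.norm(A-B);p=s["eef_pos"]
    r.move_l(p+d*.015,rate=.05);p=r.get_state()["eef_pos"];r.move_l([p[0],p[1],.09],rate=.15)
E
python3 - <<'E'
from h import *
r.move_gripper(.4);st("rel")
p=r.get_state()["eef_pos"];r.move_l(p+[0,0,.08],rate=.1);r.move_gripper(0);st()
push((-.004,-.088),(-.004,-.05))
push((-.112,.005),(-.07,.005))
E
```

```text
rel t 13.67 p [0.5618 0.239  0.0241] F [-0.5  1.4  0.5] op 0.398
 t 15.03 p [0.5618 0.239  0.1039] F [-0.5  0.2  0.6] op 0.003
push t 17.57 p [0.5098 0.1856 0.0165] F [0.1 0.1 1. ] op -0.005
hit True plate xy [-0.0042 -0.0611]
push t 21.62 p [0.4411 0.2555 0.0164] F [ 0.8  0.2 -0.3] op -0.005
hit True plate xy [-0.0768  0.0047]
```

```bash
python3 - <<'E'
from h import *
push((.005,-.085),(.005,-.05),N=5)
push((-.105,.005),(-.065,.005),N=5)
p=r.get_state()["eef_pos"];r.reach([.45,0,.3],tool(0).as_quat());st("away")
a=[]
for n,(x,y) in(("scene",(436,325)),("top",(219,262))):
    im=capture(n)[:,:,::-1];a.append(cv2.resize(im[y-45:y+45,x-60:x+60],None,fx=5 if n=="scene" else 5,fy=5,interpolation=cv2.INTER_CUBIC))
cv2.imwrite("pics/e1.png",a[0]);cv2.imwrite("pics/e2.png",a[1])
E
```

```text
push t 25.23 p [0.5186 0.1851 0.0165] F [-0.1 -0.5  0.6] op -0.002
hit True plate xy [ 0.0046 -0.0611]
push t 29.05 p [0.4412 0.2555 0.0164] F [ 0.2 -0.7  0. ] op -0.0
hit True plate xy [-0.0767  0.0047]
away t 31.39 p [0.4499 0.0007 0.2985] F [-0.2  0.5 -0.6] op 0.002
```

View pics/e1.png

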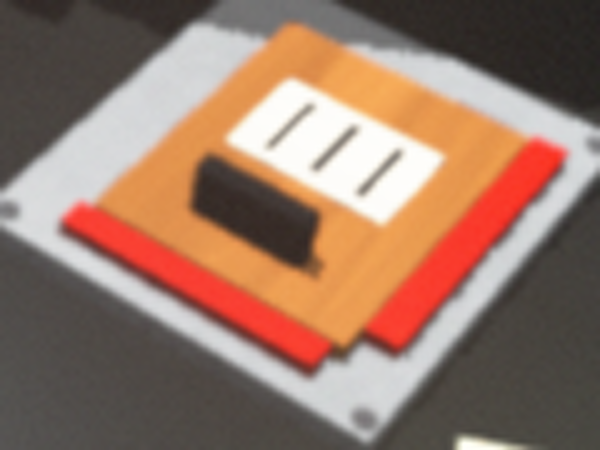

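View pics/e2.png

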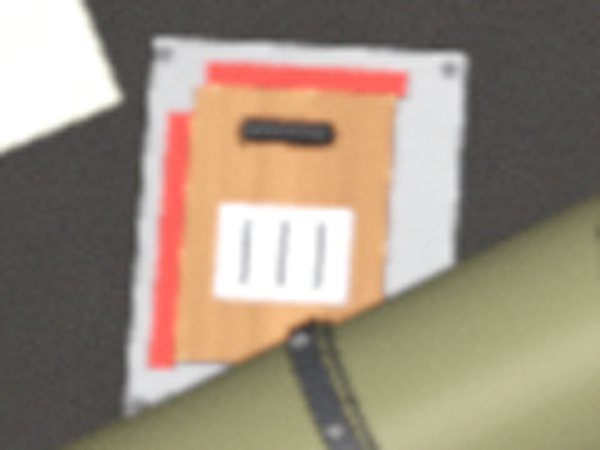

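The cover is flush along both stops in both views: no gap at the end stop (top-crop row about 88) or the long stop (column about 190). The repeat pushes stopped within 0.1 mm of the first ones. Handing in.

```bash
python3 - <<'E'
from h import *
m=np.zeros((480,640),bool); im=capture("scene")
for d in silhouettes("scene","box")[:1]: print(d["conf"],d["xy"],d["region"].sum())
st(); r.finish_job()
E
```

```text
0.63 [258.2, 223.5] 3766
 t 31.59 p [0.45   0.0007 0.299 ] F [ 0.3 -0.2  1. ] op 0.002
the job is handed in; nothing more can be done
```

The cover is off the box and lies flat on the drilling plate, handle up, against both red stops. I handed the job in at about 31.6 s.

- **Removal:** I gripped the handle, raised that end 8°, drew the cover 28 mm out from under the lip and lifted it clear. Measured forces stayed around 3 N.
- **Placing:** I laid the cover just inside the stops and let go. I then pushed it home with the closed fingertips at mid-edge, stopping at a 4–5 N rise in force.
- **Checks that agreed:** A second push on each edge stopped within 0.1 mm of the first. Both camera views show no visible gap at either stop.
- **Checks that disagreed:** The push toward the end stop halted about 8 mm further on than I expected. I had only guessed the finger thickness, and both the pictures and the repeat push showed the cover seated.
- **Box and other items:** The box looked unmoved in the picture taken after the lift, but I did not measure its final pose or the other items'. At hand-in I only confirmed that the box was still found where expected.

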